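# Cover the chocolates at closing time

### The arm

A 7-joint arm with a two-finger parallel gripper is mounted at the origin on a cart in front of the work surface, level with it; the furniture and walls round the work are solid. World frame = base frame: x ahead of the robot, y to its left, z up, the work surface at z = 0. Lengths are in m, angles in rad, forces in N, time in s.
With the tool pointing down it reaches from about 0.425 to 0.925 m from the base axis. Payload 6.8 kg.
Tool frame: the origin (TCP) lies midway between the tips of the shut fingers; the grasp point (between the pads) lies 19 mm behind it; z points along the fingers, y is the line along which they close (so a half turn about z gives the same grasp; the last joint's range is limited). The gripper opens to 85 mm and grips with 20 to 120 N. Pads are 22 mm wide; open, the fingers measure 114 mm over their backs; the gripper's body (76 mm by 85 mm) begins 54 mm behind the grasp point. The pads swing forward as they close: fully open they stand 13 mm farther back than shut.
Start: joints at [1.024, 0.477, 0.022, 1.555, -0.011, 1.109, -0.083], TCP at [0.287, -0.611, 0.231] pointing down, gripper open.
Joint ranges: [-2.96, 2.96], [-0.34, 2.1], [-1.41, 1.46], [0.24, 2.44], [-1.37, 4.51], [0.17, 1.92], [-2.96, 2.96]. Speed limits (rad/s): [2.39, 2.39, 3.14, 3.14, 3.14, 3.14, 3.14].

### API

Orientations are given as a unit quaternion [w, x, y, z].
In Python, from station import bot, eyes, ticket gives the robot as it stands.
- The arm moves only by the shell command python3 -m crank 'ROWS' [FORCE]. ROWS is text: rows parted by semicolons, each of 7 numbers parted by spaces: the shift along the tool's x, y, z in units of 0.5 m (1.0 is 0.5 m), then the turn, a rotation vector about the tool's x, y, z in units of 180 degrees (1.0 is 180 degrees), then the closure, from 0 (fully open) to 1 (shut). A call has 1 to 20 rows; each row is the pose to reach, as a shift and turn from the pose commanded when the call began, along the tool's axes at that moment, turning the shorter way round; what a row does not reach only later rows make up. A row lasts 1/10 s, in which the tool goes at most 50 mm and 8.59 degrees, less where a joint would pass 70% of its speed; a pose out of reach is approached as far as the arm can. A call with a number of a shift or a turn outside -1 to 1 is refused whole. A call with a gripper value outside its range is refused whole. The fingers move at their own pace and stop on an object; FORCE is the grip in N (left out, the last holds). Time passes only in rows, so rows that repeat a pose let the fingers close. It gives the time, the measured TCP pose, the force, the opening and the grip force at its end, in the units of the state.
- bot.get_obs(): the state, without advancing time (a new reading comes with each control period).
- eyes.read_camera(name): name is "side" or "top"; returns a dict with "image" (480x640x3 uint8, red, green, blue), "K" (3x3 intrinsics, pixels), "dist" ([k1, k2, p1, p2, k3] as OpenCV has them; the pictures are not rectified), "R" (3x3) and "t" (3): a world point X has camera coordinates R X + t. Camera axes: x right, y down, z forward; pixel columns grow to the right and rows downward; lengths in m; the calibration is good to about 2 mm. A picture is of the moment at which its call begins. There is no depth.
- ticket.hand_in(): hands the job in; it is judged then, once.
The state is a dict: "t": time; "q": joint angles; "joint_vel": joint speeds; "joint_torque": joint torques, N m; "eef_pos": TCP position; "tool_rot": TCP orientation; "contact_force": force on the tool from outside, world axes, zero at the start; "torque": the same for the moment, N m; "gripper_width": opening from 0.0 (shut) to 1.0 (fully open); "grasp_force": force on a finger pad.
Only numpy, scipy, OpenCV 4.12 (cv2) and the standard library are available. Lean on these libraries where they do the work, as an engineer would, in place of code of your own. Each camera call takes 0.05 s, during which the arm holds its last target. There are 200 camera calls.

### The job

Cover the chocolates for the night: with the fingertips push the lid of the open blue tin in front of you over until it is fully shut, and push the clear sliding cover of the wooden tasting case fully home, in either order. Only push: do not lift, tip or shove the tin out of its place, and leave everything else on the counter where it stands.

Things in the scene. Friction and masses are not known exactly. Their poses are not given: they have to be found in the camera images.
- tin: Blue hinged tin with bonbons in it, loose on the counter, about 0.25 to 0.5 kg, 74 (x) x 103 (y) x 39 mm closed. Origin at the centre of its underside, z up; its hinge runs along y on its +x side, its opening side is -x.
- tin_hinge (a point): Middle of the tin's hinge line, fixed to the tin at (36, 0, 37) mm of its frame.
- lid_edge (a point): Middle of the free edge of the tin's lid, 73 mm from the hinge line, on the lid's flat sheet. The lid is a 2 mm sheet, 103 mm wide, with a 9 mm rim on its inner side.
- tin_lid (a joint): Angle of the tin's lid, rad: 0 shut, 1.57 straight up, 1.83 the stop (leaning back). It swings with a light friction (under 1 N at the edge, more when moved fast) and stays about where it is left. Starts open between 1.1 and 1.8.
- case: Tasting case, fixed to the counter: a dark wooden tray, 110 (x) x 160 (y) x 45 mm, brass rails along its long sides up to 54 mm, bonbons inside. Origin at the centre of its underside, z up. Its clear cover slides along its y.
- cover_lip (a point): Centre of the outer (+y of the case) face of the upright light-wood lip at the end of the clear sliding cover, 59 mm above the counter. The lip is 84 mm long (case x), 10 mm thick (case y), 20 mm high (from 49 to 69 mm above the counter). Fully shut it lies at y = +80 mm of the case; the open cover sticks out beyond the case's end.
- cover (a joint): How far the case's cover is open, m: 0 fully home (shut, at its end stop), 0.08 most open; growing along +y of the case, so it is pushed shut towards -y of the case. It slides with about 1.5 N of friction and stays where it is left.
- bar: Bystander, loose: orange-red wrapped chocolate bar lying flat, 95 x 36 x 9 mm. Origin at the centre of its underside.
- card: Bystander, loose: price card in an oak block, 68 x 18 x 50 mm. Origin at the centre of its underside.
- gift: Bystander, loose: light brown gift box with orange ribbon, 67 x 67 x 54 mm. Origin at the centre of its underside.
- roll: Bystander, loose: white roll of stickers lying flat, 68 mm across, 30 mm high. Origin at the centre of its underside.
- stamp: Bystander, loose: rubber stamp with dark red handle, 26 x 40 x 59 mm, standing upright. Origin at the centre of its underside.
There are look-alikes about, which are no part of the job. Leave any turquoise look-alike of the tin alone.

How it is judged:
By the outcome, as a careful person would: the job done as asked, in the order asked, and still so for the second after the job is handed in, with the robot touching nothing.
It also fails if it takes over 48 s, if anything falls off the work surface, if the arm or the gripper's body presses on something with over 40 N, if the wrist force passes 120 N, or if a joint passes its speed limit or range.

## Working session

There is one attempt and no reset: what is moved stays moved. The work goes in short steps, Python scripts to look and compute and a shell command to move; the robot and the scene stay as the last step left them, time stands still between calls to the robot, and variables do not carry over. Pictures are saved under pics/ and viewed, at most 10 in all, crops included, and the job is handed in when it is done.

```bash
mkdir -p pics; ls; cat > h.py <<'E'
from station import bot,eyes,ticket
import numpy as np,cv2
def snap(n,f):
    c=eyes.read_camera(n); cv2.imwrite(f,c["image"][:,:,::-1]); np.savez(f.replace('.png','.npz'),**c); return c
def ray(c,uv):
    p=cv2.undistortPoints(np.array([[uv]],float),c["K"],np.array(c["dist"],float))[0,0]
    R=np.array(c["R"]);t=np.array(c["t"]); d=R.T@np.array([p[0],p[1],1]); return -R.T@t,d
def onz(c,uv,z):
    o,d=ray(c,uv); return o+d*(z-o[2])/d[2]
def tri(c1,a,c2,b):
    o1,d1=ray(c1,a);o2,d2=ray(c2,b); s=np.linalg.lstsq(np.c_[d1,-d2],o2-o1,rcond=None)[0]
    p,q=o1+s[0]*d1,o2+s[1]*d2; return (p+q)/2,np.linalg.norm(p-q)
E
python3 - <<'E'
from h import *
for n in("top","side"): 
    c=snap(n,f"pics/{n}0.png"); print(n,-np.array(c["R"]).T@c["t"])
o=bot.get_obs();print(o["eef_pos"],o["tool_rot"],o["t"],o["gripper_width"])
E
```

```text
pics
top [0.39589482 0.06147311 1.78629819]
side [ 0.30162068 -1.29521378  0.64042606]
[ 0.28655333 -0.61056125  0.23039326] [-8.29120352e-04  9.76025143e-01  2.17656085e-01 -2.47975639e-04] 0.1 1.0017240028023617
```

View pics/top0.png

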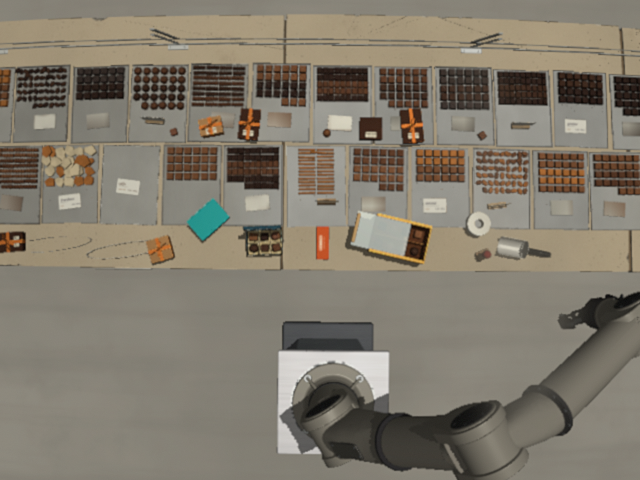

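View pics/side0.png

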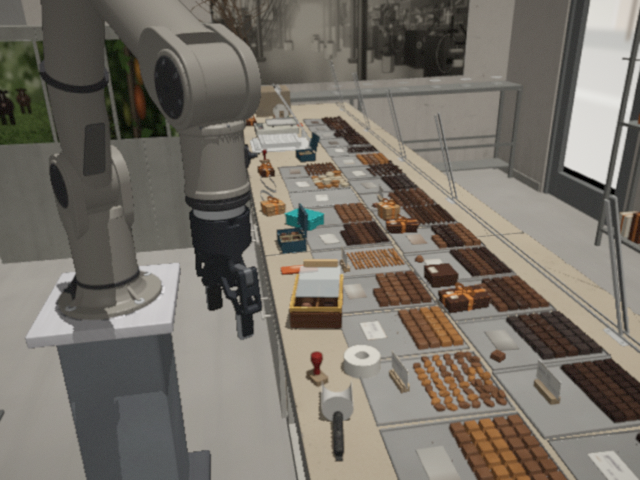

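```bash
python3 - <<'E'
from h import *
t=cv2.imread("pics/top0.png");s=cv2.imread("pics/side0.png")
a=cv2.resize(t[195:275,235:445],(798,304),interpolation=cv2.INTER_CUBIC)
b=cv2.resize(s[195:335,265:365],(213,298)); b=cv2.resize(s[200:260,265:345],(396,296),interpolation=cv2.INTER_CUBIC)
d=cv2.resize(s[250:335,275:360],(402,296),interpolation=cv2.INTER_CUBIC)
cv2.imwrite("pics/crop0.png",np.vstack([a,np.hstack([b,d])[:296,:798]]))
E
```

```text
(no output)
```

View pics/crop0.png

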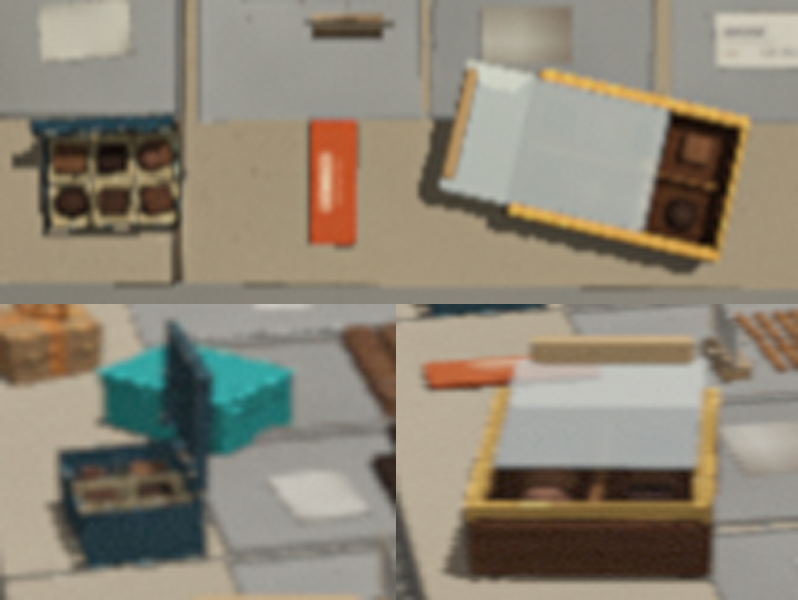

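```bash
python3 - <<'E'
from h import *
np.set_printoptions(precision=4,suppress=True)
T=dict(np.load("pics/top0.npz"));S=dict(np.load("pics/side0.npz"))
f=lambda u,v:(235+u/3.8,195+v/3.8)
g=lambda u,v:(265+u/4.95,200+(v-304)/4.93)
for n,p,z in[("tinFL",(48,233),.037),("tinFR",(178,230),.037),("lidL",(32,122),.1),("lidR",(176,118),.1),
 ("caseRT",(748,118),.054),("caseRB",(718,260),.054),("caseLB",(510,210),.054),("caseLT",(545,70),.054),
 ("lipT",(470,66),.069),("lipB",(441,188),.069),("bar1",(310,120),.009),("bar2",(357,243),.009)]: print(n,onz(T,f(*p),z))
print("lid far",tri(T,f(32,122),S,g(170,322)));print("lid near",tri(T,f(176,118),S,g(207,358)))
# shallow: side ray at world y of near tin end
for p in((207,358),(203,470),(62,452),(88,482),(85,565),(203,553)): 
  o,d=ray(S,g(*p)); print(p,"z.037",onz(S,g(*p),.037),"z0",onz(S,g(*p),0), "y=.145",o+d*(.145-o[1])/d[1])
E
```

```text
tinFL [0.4158 0.2427 0.037 ]
tinFR [0.4192 0.1462 0.037 ]
lidL [0.4945 0.249  0.1   ]
lidR [0.4984 0.1457 0.1   ]
caseRT [ 0.5058 -0.2746  0.054 ]
caseRB [ 0.4007 -0.2523  0.054 ]
caseLB [ 0.4362 -0.0983  0.054 ]
caseLT [ 0.5396 -0.1236  0.054 ]
lipT [ 0.5407 -0.067   0.069 ]
lipB [ 0.4513 -0.0464  0.069 ]
bar1 [0.5036 0.0491 0.009 ]
bar2 [0.4112 0.0128 0.009 ]
lid far (array([0.4941, 0.2484, 0.1049]), np.float64(0.00012418438899658858))
lid near (array([0.499 , 0.1445, 0.1186]), np.float64(0.0033241411777256585))
(207, 358) z.037 [0.5318 0.3697 0.037 ] z0 [0.5459 0.4718 0.    ] y=.145 [0.5007 0.145  0.1184]
(203, 470) z.037 [0.5016 0.1835 0.037 ] z0 [0.5139 0.2742 0.    ] y=.145 [0.4964 0.145  0.0527]
(62, 452) z.037 [0.4258 0.2292 0.037 ] z0 [0.4334 0.3227 0.    ] y=.145 [0.4189 0.145  0.0703]
(88, 482) z.037 [0.4355 0.18   0.037 ] z0 [0.4437 0.2704 0.    ] y=.145 [0.4323 0.145  0.0513]
(85, 565) z.037 [0.4212 0.0649 0.037 ] z0 [0.4286 0.1483 0.    ] y=.145 [0.4283 0.145  0.0014]
(203, 553) z.037 [0.4844 0.067  0.037 ] z0 [0.4956 0.1505 0.    ] y=.145 [0.4948 0.145  0.0024]
```

```bash
R=".893 -.882 .2 0 0 .21 1"; python3 -m crank '.893 -.882 .1 0 0 .21 1;.893 -.882 .1 0 0 .21 1;.893 -.882 .1 0 0 .21 1;.893 -.882 .1 0 0 .21 1;.893 -.882 .1 0 0 .21 1;.893 -.882 .1 0 0 .21 1;.893 -.882 .1 0 0 .21 1;.893 -.882 .1 0 0 .21 1;.893 -.882 .1 0 0 .21 1;.893 -.882 .1 0 0 .21 1;.893 -.882 .1 0 0 .21 1;.893 -.882 .1 0 0 .21 1;.893 -.882 .1 0 0 .21 1;.893 -.882 .1 0 0 .21 1;.893 -.882 .2 0 0 .21 1;.893 -.882 .2 0 0 .21 1;.893 -.882 .2 0 0 .21 1;.893 -.882 .2 0 0 .21 1' 40; python3 - <<'E'
from h import *
o=bot.get_obs();print(o["eef_pos"],o["tool_rot"],o["t"],o["gripper_width"],o["contact_force"])
a=snap("top","pics/t1.png")["image"];b=snap("side","pics/s1.png")["image"]
A=cv2.resize(a[190:270,330:440],(550,400));B=cv2.resize(b[130:330,240:365],(250,400))
cv2.imwrite("pics/c1.png",np.hstack([A,B])[:,:,::-1])
E
```

```text
t: 1.9
eef_pos: [0.5044, -0.0228, 0.1328]
tool_rot: [-0.0, 0.994, -0.111, 0.001]
contact_force: [-0.2, 0.5, -0.2]
gripper_width: -0.001
grasp_force: 0.0
[ 0.50435843 -0.02280354  0.13281104] [-1.63099166e-05  9.93838119e-01 -1.10838241e-01  8.23383046e-04] 1.9 -0.001432951706802922 [-0.1925202   0.4766757  -0.19022386]
```

View pics/c1.png

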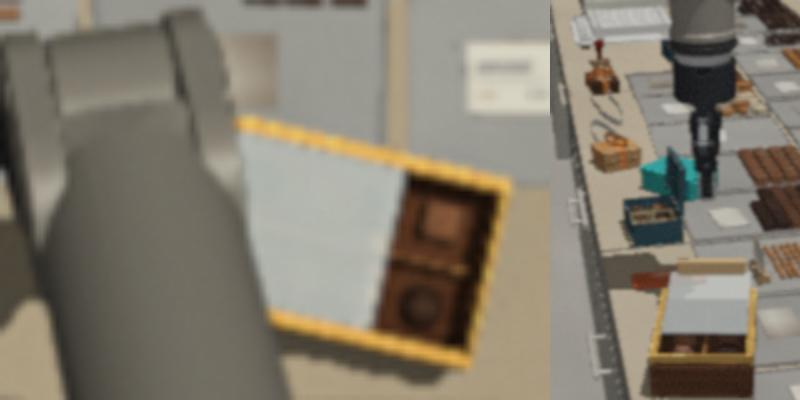

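```bash
python3 -m crank '0 0 .05 0 0 0 1;0 0 .1 0 0 0 1;0 0 .148 0 0 0 1;0 0 .148 0 0 0 1;0 .015 .148 0 0 0 1;0 .03 .148 0 0 0 1;0 .04 .148 0 0 0 1;0 .05 .148 0 0 0 1;0 .06 .148 0 0 0 1;0 .07 .148 0 0 0 1;0 .08 .148 0 0 0 1;0 .09 .148 0 0 0 1;0 .1 .148 0 0 0 1;0 .11 .148 0 0 0 1;0 .12 .148 0 0 0 1;0 .12 .148 0 0 0 1'; python3 - <<'E'
from h import *
a=snap("top","pics/t2.png")["image"];b=snap("side","pics/s2.png")["image"]
A=cv2.resize(a[190:270,330:440],(550,400));B=cv2.resize(b[200:330,265:365],(308,400))
cv2.imwrite("pics/c2.png",np.hstack([A,B])[:,:800,::-1])
E
```

```text
t: 3.6
eef_pos: [0.4899, -0.0818, 0.0571]
tool_rot: [0.0, 0.994, -0.111, -0.0]
contact_force: [0.1, -0.1, -0.3]
gripper_width: -0.002
grasp_force: 0.0
```

```bash
python3 -m crank '0 .006 0 0 0 0 1;0 .012 0 0 0 0 1;0 .018 0 0 0 0 1;0 .024 0 0 0 0 1;0 .03 0 0 0 0 1'; python3 -m crank '0 .004 0 0 0 0 1;0 .008 0 0 0 0 1;0 .008 0 0 0 0 1'; python3 - <<'E'
from h import *
a=snap("top","pics/t3.png")["image"];b=snap("side","pics/s3.png")["image"]
A=cv2.resize(a[190:270,330:440],(492,400));B=cv2.resize(b[200:330,265:365],(308,400))
cv2.imwrite("pics/c3.png",np.hstack([A,B])[:,:,::-1])
E
```

```text
t: 4.2
eef_pos: [0.4877, -0.0914, 0.0572]
tool_rot: [-0.002, 0.994, -0.109, 0.0]
contact_force: [1.2, 19.0, -0.4]
gripper_width: -0.003
grasp_force: 9.4
t: 4.5
eef_pos: [0.4876, -0.0915, 0.0573]
tool_rot: [-0.004, 0.994, -0.107, 0.0]
contact_force: [1.9, 22.3, -0.3]
gripper_width: 0.002
grasp_force: 11.2
```

View pics/c3.png

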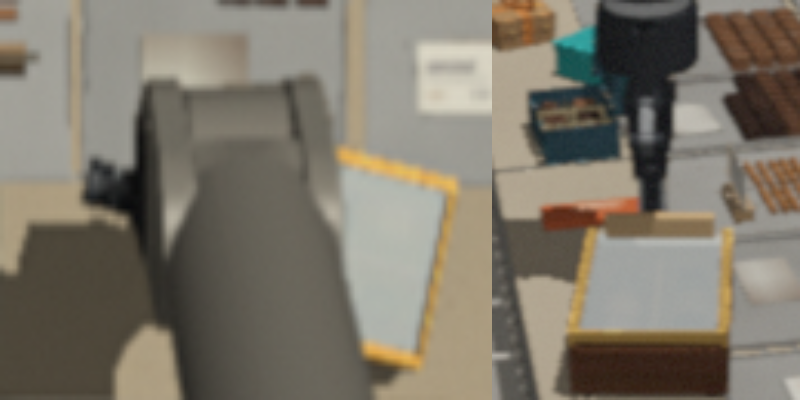

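```bash
python3 -m crank '0 -.04 0 0 0 0 1;0 -.08 0 0 0 0 1;0 -.08 -.1 0 0 0 1;0 -.08 -.2 0 0 0 1;0 -.08 -.3 0 0 0 1;0 -.08 -.3 0 0 0 1;-.005 -.603 -.3 0 0 -.07 1;-.005 -.603 -.3 0 0 -.07 1;-.005 -.603 -.3 0 0 -.07 1;-.005 -.603 -.3 0 0 -.07 1;-.005 -.603 -.3 0 0 -.07 1;-.005 -.603 -.3 0 0 -.07 1;-.005 -.603 -.3 0 0 -.07 1;-.005 -.603 -.3 0 0 -.07 1'; python3 - <<'E'
from h import *
a=snap("top","pics/t4.png")["image"];b=snap("side","pics/s4.png")["image"]
A=cv2.resize(a[195:270,235:335],(500,400));B=cv2.resize(b[190:260,265:335],(300,400))
B=cv2.resize(b[190:270,265:325],(300,400))
cv2.imwrite("pics/c4.png",np.hstack([A,B])[:,:,::-1])
E
```

```text
t: 6.0
eef_pos: [0.5499, 0.1934, 0.2067]
tool_rot: [0.001, 1.0, -0.001, -0.0]
contact_force: [0.9, -1.2, 0.2]
gripper_width: 0.002
grasp_force: 0.0
```

View pics/c4.png

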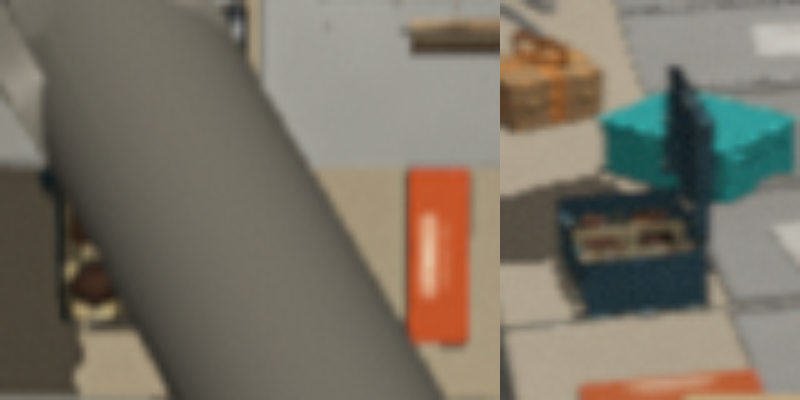

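```bash
python3 -m crank '0 0 .09 0 0 0 1;0 0 .18 0 0 0 1;0 0 .219 0 0 0 1;-.03 0 .219 0 0 0 1;-.06 0 .219 0 0 0 1;-.066 0 .219 0 0 0 1;-.072 0 .219 0 0 0 1;-.078 0 .219 0 0 0 1;-.084 0 .219 0 0 0 1;-.09 0 .219 0 0 0 1;-.096 0 .219 0 0 0 1;-.102 0 .219 0 0 0 1;-.108 0 .219 0 0 0 1;-.114 0 .22 0 0 0 1;-.12 0 .221 0 0 0 1;-.126 0 .222 0 0 0 1;-.132 0 .224 0 0 0 1'; python3 - <<'E'
from h import *
a=snap("top","pics/t5.png")["image"];b=snap("side","pics/s5.png")["image"]
A=cv2.resize(a[195:270,235:335],(500,400))
B=cv2.resize(b[190:270,265:325],(300,400))
cv2.imwrite("pics/c5.png",np.hstack([A,B])[:,:,::-1])
E
```

```text
t: 7.8
eef_pos: [0.4837, 0.1956, 0.0953]
tool_rot: [-0.0, 1.0, -0.001, 0.0]
contact_force: [-0.1, -0.3, -0.2]
gripper_width: 0.007
grasp_force: 0.3
```

View pics/c5.png

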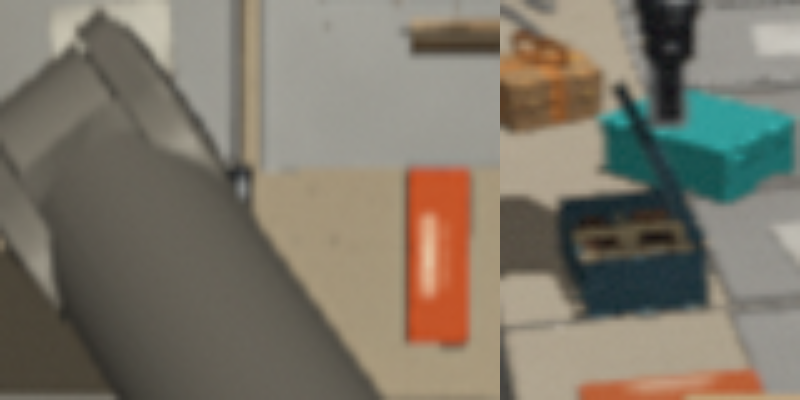

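```bash
python3 -m crank '-.008 0 .003 0 0 0 1;-.015 0 .007 0 0 0 1;-.024 0 .011 0 0 0 1;-.03 0 .015 0 0 0 1;-.035 0 .018 0 0 0 1;-.04 0 .022 0 0 0 1;-.044 0 .026 0 0 0 1;-.049 0 .031 0 0 0 1;-.053 0 .035 0 0 0 1;-.057 0 .04 0 0 0 1;-.061 0 .045 0 0 0 1;-.065 0 .05 0 0 0 1;-.068 0 .055 0 0 0 1;-.071 0 .061 0 0 0 1;-.074 0 .067 0 0 0 1;-.076 0 .073 0 0 0 1;-.078 0 .078 0 0 0 1;-.08 0 .084 0 0 0 1;-.081 0 .09 0 0 0 1'; python3 -m crank '0 0 .005 0 0 0 1;0 0 .009 0 0 0 1;0 0 .013 0 0 0 1;0 0 .015 0 0 0 1'; python3 - <<'E'
from h import *
a=snap("top","pics/t6.png")["image"];b=snap("side","pics/s6.png")["image"]
A=cv2.resize(a[195:270,235:335],(500,400))
B=cv2.resize(b[190:270,265:325],(300,400))
cv2.imwrite("pics/c6.png",np.hstack([A,B])[:,:,::-1])
E
```

```text
t: 9.8
eef_pos: [0.4433, 0.1956, 0.05]
tool_rot: [0.0, 1.0, -0.0, -0.0]
contact_force: [0.7, -1.1, 1.0]
gripper_width: 0.005
grasp_force: 0.2
t: 10.2
eef_pos: [0.4434, 0.1956, 0.0426]
tool_rot: [0.0, 1.0, -0.001, -0.0]
contact_force: [-0.4, -0.4, 0.1]
gripper_width: -0.001
grasp_force: 0.1
```

View pics/c6.png

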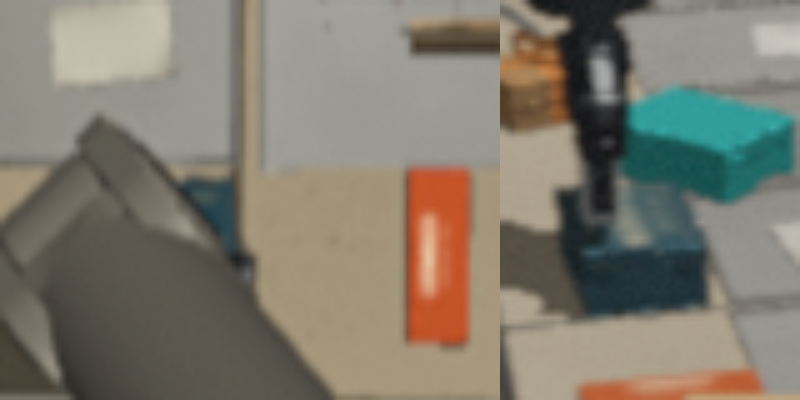

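Cover is home; the lid is almost down. I press gently until the force rises.

```bash
python3 -m crank '0 0 .002 0 0 0 1;0 0 .004 0 0 0 1;0 0 .006 0 0 0 1;0 0 .006 0 0 0 1'; python3 -m crank '0 0 .002 0 0 0 1;0 0 .004 0 0 0 1;0 0 .004 0 0 0 1'
```

```text
t: 10.7
eef_pos: [0.4434, 0.1956, 0.0397]
tool_rot: [0.0, 1.0, -0.001, -0.0]
contact_force: [-0.1, 0.2, -0.1]
gripper_width: -0.002
grasp_force: 0.0
t: 11.0
eef_pos: [0.4436, 0.1957, 0.0385]
tool_rot: [0.0, 1.0, -0.001, 0.0]
contact_force: [-3.3, -0.2, 10.4]
gripper_width: 0.003
grasp_force: 5.1
```

```bash
python3 -m crank '0 0 -.02 0 0 0 1;0 0 -.08 0 0 0 1;0 0 -.16 0 0 0 1;0 0 -.24 0 0 0 1;0 0 -.32 0 0 0 1;0 0 -.4 0 0 0 1;.1 -.4 -.4 0 0 0 1;.1 -.4 -.4 0 0 0 1;.1 -.4 -.4 0 0 0 1;.1 -.4 -.4 0 0 0 1;.1 -.4 -.4 0 0 0 1;.1 -.4 -.4 0 0 0 1'; python3 - <<'E'
from h import *
o=bot.get_obs();print(o["t"],o["contact_force"],o["eef_pos"])
a=snap("top","pics/t7.png")["image"];b=snap("side","pics/s7.png")["image"]
A=cv2.resize(a[190:270,235:445],(798,300))
B=cv2.resize(b[200:260,265:345],(399,298),interpolation=cv2.INTER_CUBIC);C=cv2.resize(b[250:335,275:360],(399,298),interpolation=cv2.INTER_CUBIC)
cv2.imwrite("pics/c7.png",np.vstack([A,np.hstack([B,C])])[:,:,::-1])
E
```

```text
t: 12.2
eef_pos: [0.4929, 0.3972, 0.2374]
tool_rot: [-0.0, 1.0, 0.001, -0.001]
contact_force: [-0.1, -0.5, 0.4]
gripper_width: -0.002
grasp_force: 0.0
12.2 [-0.05633247 -0.50860441  0.35691151] [0.49290665 0.39719609 0.23744165]
```

View pics/c7.png

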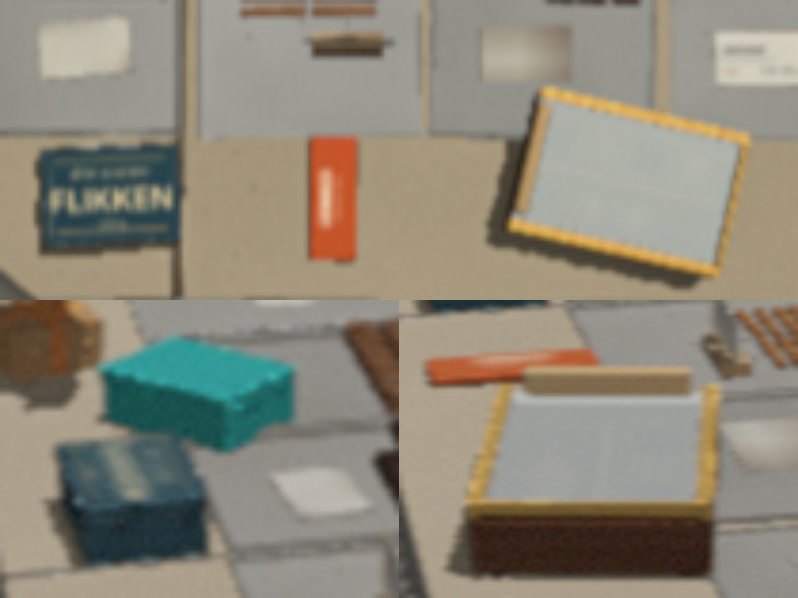

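The tin is shut at its original place (top crop about 40–180, 145–250). The cover's lip is flush at the case end (about 510–545, 105–210), and the bystanders have not moved.

```bash
python3 -c "
from station import ticket
print(ticket.hand_in())"
```

```text
the job is handed in; nothing more can be done
None
```

The blue tin's lid is fully shut and the tasting case's cover is pushed home. The tin and the things around it look unmoved in the last pictures, and the job was handed in at about 12 s.

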